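# Make up two microscopy kits

## Task

Make up two microscopy kits from the stock standing on the bench. The tray with two bays gets the black filter cube and one objective lens (any of the three); the tray with three bays gets the small brown oil bottle and the other two objectives. Stand each thing upright on the floor of a bay, one to a bay, in any order, and leave the larger clear bottle and the green slide box where they are.

Things in the scene. Friction and masses are not known exactly. Their poses are not given: they have to be found in the camera images.
- filter_cube_c (a point): black filter cube with round windows, 40 x 36 x 40 mm (its x, y, z), standing on the bench; grip the flat sides. Point: its centre, 20 mm above its base; x and y square to its sides, z up
- objective_a_c (a point): microscope objective lens standing upright on the bench, yellow ring round the white barrel; the three objectives are otherwise alike and any may serve for any. About 24 mm diameter over the barrel, 48 mm tall, narrowing to a nose at the top; grip it round the barrel at half height or just below. Point: on its axis, half-way up (24 mm above its base); z up
- objective_b_c (a point): microscope objective lens standing upright on the bench, blue ring round the white barrel; the three objectives are otherwise alike and any may serve for any. About 24 mm diameter over the barrel, 48 mm tall, narrowing to a nose at the top; grip it round the barrel at half height or just below. Point: on its axis, half-way up (24 mm above its base); z up
- objective_c_c (a point): microscope objective lens standing upright on the bench, red ring round the white barrel; the three objectives are otherwise alike and any may serve for any. About 24 mm diameter over the barrel, 48 mm tall, narrowing to a nose at the top; grip it round the barrel at half height or just below. Point: on its axis, half-way up (24 mm above its base); z up
- oil_bottle_c (a point): small brown bottle with a black cap, 27 mm diameter, 62 mm tall, standing on the bench; straight body up to about 40 mm, cap 15 mm diameter on top. Point: on its axis, half-way up (31 mm above its base); z up
- tray_two: shallow kit tray, light grey with dark grey walls and dividers, fixed to the bench, with a single row of two equal square bays: outside 72 mm (its x) by 140 mm (its y), plus a small flat finger tab 11 mm long at each end. Each bay is 64 x 64 mm inside, floor 3 mm thick, walls and dividers 4 mm thick, rim 8 mm above the bench. Origin: centre of the underside, on the bench; z up. Bay centres at x = 0, y = -34 and +34 mm
- tray_three: shallow kit tray, light grey with dark grey walls and dividers, fixed to the bench, with a single row of three equal square bays: outside 72 mm (its x) by 208 mm (its y), plus a small flat finger tab 11 mm long at each end. Each bay is 64 x 64 mm inside, floor 3 mm thick, walls and dividers 4 mm thick, rim 8 mm above the bench. Origin: centre of the underside, on the bench; z up. Bay centres at x = 0, y = -68, 0 and +68 mm
- big_bottle_c (a point): larger clear bottle with a blue cap, 57 mm diameter, 105 mm tall, loose bystander. Point: on its axis, half-way up
- slide_box_c (a point): green slide box, 44 x 98 x 42 mm (its x, y, z), closed, loose bystander. Point: its centre
- blower_unit: large dark box-shaped cooling unit at the back of the bench, always in the same place; 360 x 260 mm, top 158 mm above the bench, a small knob on its front standing out 16 mm: carry things round in front of it or well above it. Origin: on the bench, 9 mm in front of the middle of its underside; x points away from the robot
There are look-alikes about, which are no part of the job. What is shaped like the part that bears filter_cube_c but pink is not meant.

How it is judged:
By the outcome, as a careful person would: the job done as asked, in the order asked, and still so for the second after the job is handed in, with the robot touching nothing.
It also fails if it takes over 115 s, if anything falls off the work surface, if the arm or the gripper's body presses on something with over 40 N, if the wrist force passes 120 N, or if a joint passes its speed limit or range.

## Robot

A 6-joint arm with a two-finger parallel gripper is mounted at the origin on a cart in front of the work surface, level with it; the furniture and walls round the work are solid. World frame = base frame: x ahead of the robot, y to its left, z up, the work surface at z = 0. Lengths are in m, angles in rad, forces in N, time in s.
With the tool pointing down it reaches from about 0.275 to 0.725 m from the base axis. Payload 5.6 kg.
Tool frame: the origin (TCP) lies at the very end of the fingers, on their centre line; the grasp point (between the pads) lies r.hold_point_z behind it (r.hold_point_z is the distance from the TCP to the grasp point, in m); z points along the fingers, y is the line along which they close (so a half turn about z gives the same grasp; the last joint's range is limited). The gripper opens to 85 mm and grips with 20 to 120 N. Pads are 22 mm wide; open, the fingers measure 114 mm over their backs; the gripper's body (76 mm by 85 mm) begins 54 mm behind the grasp point. The pads swing forward as they close: fully open they stand 13 mm farther back than shut.
Start: joints at [-0.944, 0.255, 0.108, 0, -1.424, -0.285], TCP at [0.184, -0.518, 0.231] pointing down, gripper open.
Joint ranges: [-2.95, 2.95], [-1.21, 1.97], [-1.09, 1.5], [-2.87, 1.71], [-2.94, -0.07], [-3.05, 3.05]. Speed limits (rad/s): [2.57, 2.57, 3.14, 3.14, 3.14, 3.14].

## Interface

Orientations are given as a 3x3 rotation matrix whose columns are the frame's x, y, z axes.
In Python, from cell import get_state, get_image, camera_info, order, r gives the robot as it stands.
- The arm moves only by the tool move_arm, never from a script. Its argument "targets" is text: rows parted by semicolons, each of 4 numbers parted by spaces: the shift along the tool's x, y, z in cm, then the turn about the tool's z in degrees. In form: tx ty tz spin; .... A call has 1 to 10 rows; each row is the pose to reach, as a shift and turn from the pose commanded when the call began, along the tool's axes at that moment; what a row does not reach only later rows make up. A row lasts 1/12 s, in which the tool goes at most 41.7 mm and 7.16 degrees, less where a joint would pass 70% of its speed; a pose out of reach is approached as far as the arm can. A call with a gripper value outside its range is refused whole. "gripper" is the finger opening in cm, from 0 to 8.54, set as the call begins (left out, the last holds). The fingers move at their own pace and stop on an object; "grip_force" is the grip in N (left out, the last holds). Time passes only in rows, so rows that repeat a pose let the fingers close. It gives the time, the measured TCP pose, the force, the opening and the grip force at its end, in the units of the state.
- get_state(): the state, without advancing time (a new reading comes with each control period).
- get_image(name): name is "scene" or "top"; returns the picture (384x512x3 uint8, red, green, blue); there is no depth.
- camera_info(name): a dict with "camera_matrix" (3x3 intrinsics, pixels), "origin" and "attitude" of the camera in the world. Camera axes: x right, y down, z forward; pixel columns grow to the right and rows downward; lengths in m; the calibration is good to about 2 mm. A picture is of the moment at which its call begins. camera_info takes no time and is no camera call.
- order.job_done(): hands the job in; it is judged then, once.
The state is a dict: "time": time; "joint_pos": joint angles; "dq": joint speeds; "tau": joint torques, N m; "tool_pos": TCP position; "orientation": TCP orientation; "contact_force": force on the tool from outside, world axes, zero at the start; "ft_torque": the same for the moment, N m; "opening": finger opening in m; "finger_force": force on a finger pad.
Only numpy, scipy, OpenCV 4.12 (cv2) and the standard library are available. Lean on these libraries where they do the work, as an engineer would, in place of code of your own. Each camera call takes 0.05 s, during which the arm holds its last target. There are 200 camera calls.

## Working session

There is one attempt and no reset: what is moved stays moved. The work goes in short steps, Python scripts to look and compute and a tool call to move; the robot and the scene stay as the last step left them, time stands still between calls to the robot, and variables do not carry over. Pictures are saved under pics/ and viewed, at most 14 in all, crops included, and the job is handed in when it is done.

Besides the shell and the picture viewer there is one more tool, called after "Request:" as name(argument=value, ...) on one line, values as JSON. move_arm: Moves the arm, as the interface text tells. Its arguments: {"type":"object","properties":{"targets":{"type":"string"},"gripper":{"type":"number"},"grip_force":{"type":"number"}},"required":["targets"]}

```bash
mkdir -p pics; python3 - <<'E'
from cell import get_state,get_image,camera_info,order,r
import cv2
s=get_state();print(s);print(r.hold_point_z)
for n in("scene","top"):
    cv2.imwrite(f"pics/{n}0.png",cv2.resize(get_image(n)[:,:,::-1],(800,600),interpolation=cv2.INTER_CUBIC));print(n,camera_info(n))
E
```

```text
{'time': 0.0, 'joint_pos': array([-9.44359774e-01,  2.55753287e-01,  1.06959022e-01, -4.92405322e-04,
       -1.42389352e+00, -2.84589344e-01]), 'dq': array([ 0.00067753,  0.00087439, -0.00041597, -0.00011509, -0.00223441,
       -0.0017713 ]), 'tau': array([-5.44171435e-04, -3.86624873e+01,  2.37944466e+01,  5.36493257e+00,
       -6.09262512e-03, -3.33150331e-05]), 'tool_pos': array([ 0.18425387, -0.51767272,  0.23037177]), 'orientation': array([[-9.42161328e-01, -3.35158949e-01, -7.14265542e-04],
       [-3.35159704e-01,  9.42159577e-01,  1.81786363e-03],
       [ 6.36788568e-05,  1.95211384e-03, -9.99998093e-01]]), 'contact_force': array([-0.25936203, -0.13515923,  0.34125579]), 'ft_torque': array([-0.06546633,  0.00542141,  0.03036498]), 'finger_force': 0.0, 'opening': 0.08528978670917423}
0.0187
scene {'camera_matrix': array([[349.80770999,   0.        , 259.61323698],
       [  0.        , 349.80770999, 188.93672265],
       [  0.        ,   0.        ,   1.        ]]), 'origin': array([0.299845  , 0.56639427, 0.83893615]), 'attitude': array([[-0.86670885, -0.38921605,  0.31197219],
       [-0.4987437 ,  0.6656543 , -0.55512077],
       [ 0.00839629, -0.63672225, -0.77104752]])}
top {'camera_matrix': array([[402.47641229,   0.        , 265.51489606],
       [  0.        , 402.47641229, 186.08468736],
       [  0.        ,   0.        ,   1.        ]]), 'origin': array([0.41388262, 0.00585298, 1.34846959]), 'attitude': array([[-0.02622747, -0.99096168,  0.13155634],
       [-0.99964584,  0.0265924 ,  0.00101754],
       [-0.00450674, -0.13148306, -0.99130817]])}
```

View pics/top0.png

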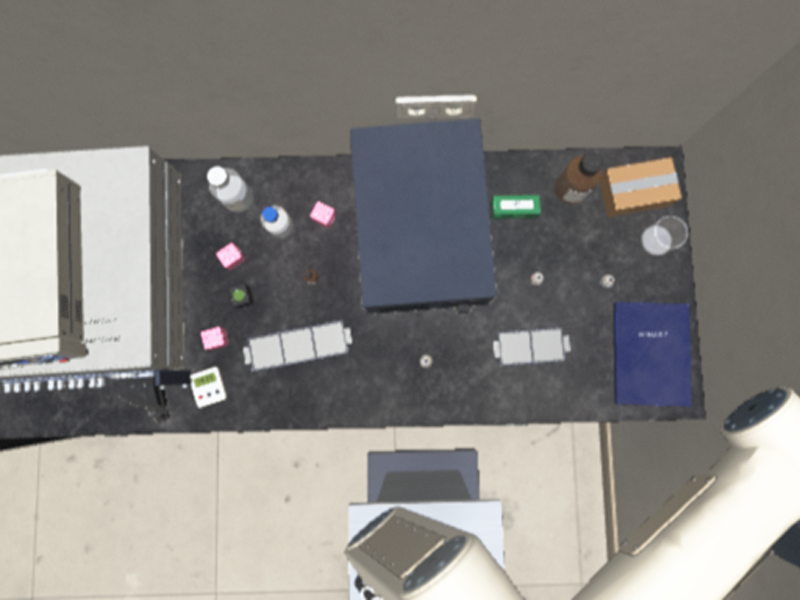

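View pics/scene0.png

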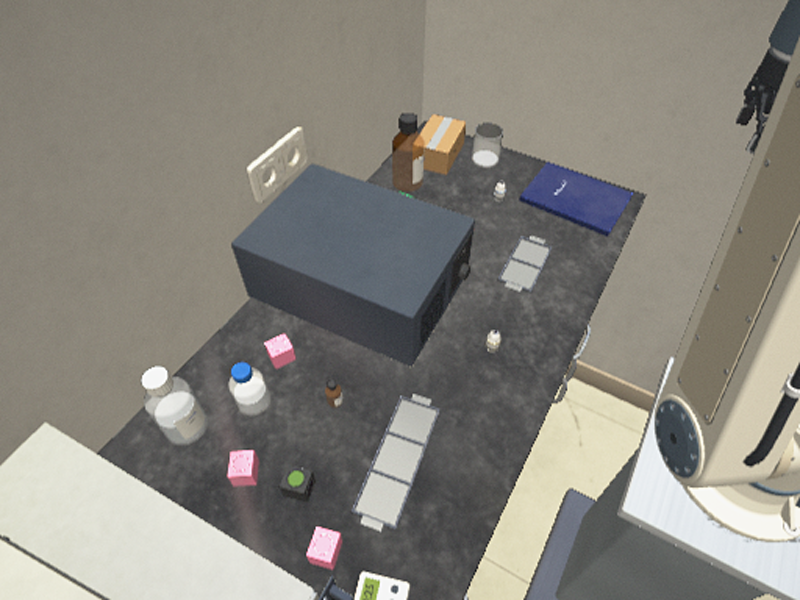

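Top view: two-bay tray at (532,346), three-bay at (298,344), objectives at (537,278), (608,281) and (426,361), the brown bottle at (312,275). The cube-shaped candidates are a black one with a green window at (239,296) and pink ones at (229,256), (213,338), (322,213). The black one fits the description. I'll enlarge to confirm.

```bash
python3 - <<'E'
from cell import get_image
import cv2
im=get_image("top")[:,:,::-1]
cv2.imwrite("pics/raw.png",im)
cv2.imwrite("pics/L.png",cv2.resize(im[165:240,135:235],(800,600),interpolation=cv2.INTER_CUBIC))
cv2.imwrite("pics/R.png",cv2.resize(im[165:245,265:405],(800,457),interpolation=cv2.INTER_CUBIC))
E
```

```text
(no output)
```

View pics/L.png

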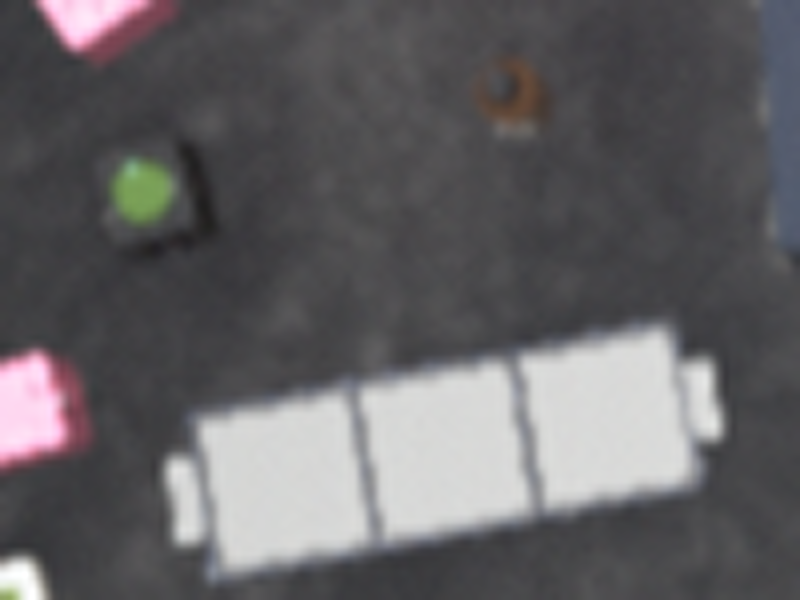

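View pics/R.png

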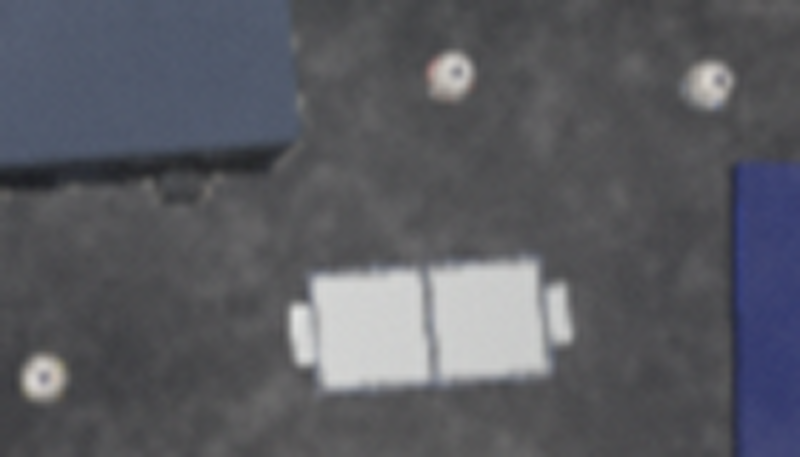

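The crops confirm it. The black cube's window is at L(142,190), the bottle cap at L(498,85), and the objective noses at R(456,73) red, R(712,83) blue and R(44,377) yellow. I've also read the tray corners.

```bash
cat > h.py <<'E'
import numpy as np,cv2
from cell import get_state,get_image,camera_info,order,r
def px2w(n,u,v,z):
    c=camera_info(n);d=c["attitude"]@np.linalg.solve(c["camera_matrix"],[u,v,1.]);o=c["origin"]
    return o+d*(z-o[2])/d[2]
def w2px(n,p):
    c=camera_info(n);q=c["camera_matrix"]@(c["attitude"].T@(np.asarray(p,float)-c["origin"]));return q[:2]/q[2]
def Lp(u,v):return 135+(u+.5)/8-.5,165+(v+.5)/8-.5
def Rp(u,v):return 265+(u+.5)*140/800-.5,165+(v+.5)*140/800-.5
def cyl(p,rad,z):return [[p[0]+rad*np.cos(a),p[1]+rad*np.sin(a),z] for a in np.linspace(0,6.28,24)]
def box(p,yaw,a,b,z):
    c,s=np.cos(yaw),np.sin(yaw);return [[p[0]+c*x-s*y,p[1]+s*x+c*y,z] for x,y in((a,b),(-a,b),(-a,-b),(a,-b))]
E
python3 - <<'E'
from h import *
P=dict(cube=px2w("top",*Lp(142,190),.04),bottle=px2w("top",*Lp(498,85),.062),red=px2w("top",*Rp(456,73),.048),blue=px2w("top",*Rp(712,83),.048),yel=px2w("top",*Rp(44,377),.048))
for k,v in P.items():print(k,v.round(4),np.hypot(*v[:2]).round(3))
T={}
for k,f,c in(("t3",Lp,[(190,415),(675,322),(702,485),(210,580)]),("t2",Rp,[(312,272),(540,258),(550,375),(322,390)])):
    q=np.array([px2w("top",*f(*x),.008) for x in c])[:,:2]
    m=q.mean(0);e=(q[0]+q[3]-q[1]-q[2])/2;w=(q[0]+q[1]-q[2]-q[3])/2
    yaw=np.arctan2(-e[0],e[1]);T[k]=(m,yaw);print(k,m.round(4),np.linalg.norm(e),np.linalg.norm(w),"yaw",np.degrees(yaw),np.degrees(np.arctan2(w[1],w[0])))
    print(min(s for s in[1]),[(m+d*e/np.linalg.norm(e)).round(4) for d in((-.034,.034) if k=="t2" else(-.068,0,.068))])
# cube mask yaw
im=get_image("top")
import pickle;pickle.dump((P,T),open("p.pkl","wb"))
out={}
for n in("top","scene"):
    im=get_image(n)[:,:,::-1].copy();S=6
    im=cv2.resize(im,None,fx=S,fy=S,interpolation=cv2.INTER_CUBIC)
    def dr(pts,c):cv2.polylines(im,[np.array([(w2px(n,p)+.5)*S for p in pts]).astype(np.int32)],True,c,1)
    for z in(0,.04):dr(box(P["cube"],np.radians(10),.02,.018,z),(0,255,255))
    for z in(0,.04):dr(cyl(P["bottle"],.0135,z),(0,255,255))
    for k in("red","blue","yel"):
        dr(cyl(P[k],.012,0),(0,255,0));dr(cyl(P[k],.012,.03),(0,255,0))
    dr(box(T["t3"][0],T["t3"][1],.036,.104,.008),(255,0,255));dr(box(T["t2"][0],T["t2"][1],.036,.07,.008),(255,0,255))
    def cr(p,h=18,zz=.02):
        u,v=w2px(n,[p[0],p[1],zz])*S;u=int(u);v=int(v);h*=S;c=im[v-h:v+h,u-h:u+h];return cv2.resize(c,(260,260))
    out[n]=np.hstack([cr(P["cube"]),cr(P["bottle"]),cr(P["red" if n=="top" else "yel"])])
cv2.imwrite("pics/ov.png",np.vstack([out["top"],out["scene"]]))
E
```

```text
cube [0.5901 0.3787 0.04  ] 0.701
bottle [0.6262 0.2287 0.062 ] 0.667
red [ 0.6083 -0.2511  0.048 ] 0.658
blue [ 0.5986 -0.3967  0.048 ] 0.718
yel [ 0.4418 -0.0108  0.048 ] 0.442
t3 [0.482  0.2608] 0.20592166085062438 0.06892995812835581 yaw 9.390340182031993 8.062248790621933
1 [array([0.4931, 0.1937]), array([0.482 , 0.2608]), array([0.4709, 0.3279])]
t2 [ 0.4676 -0.2368] 0.13276972558522238 0.06817397178903616 yaw 2.110930855030862 1.98678485088136
1 [array([ 0.4689, -0.2708]), array([ 0.4663, -0.2029])]
```

View pics/ov.png

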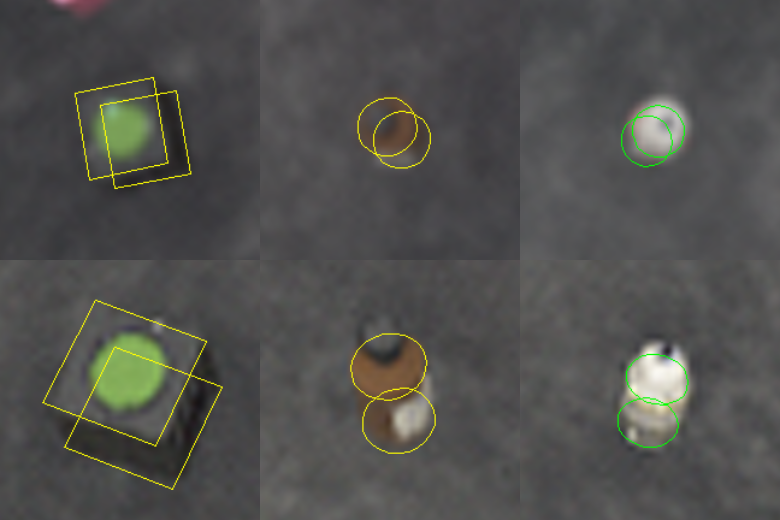

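The cube and bottle overlays fit in both views, and the sizes agree: trays 206x69 and 133x68 mm, every reach under 0.725 m. Next I check the blower clearance for the red objective, then move. The plan is one gripper yaw of about 190°, so the fingers close across the trays.

```bash
cat >> h.py <<'E'
def go(x,y,z,yaw=189.4,frm=None):
    s=get_state();R=s["orientation"];p=s["tool_pos"] if frm is None else np.array(frm)
    if frm is not None:
        a=np.radians(frm[3]);p=p[:3];R=np.array([[-np.sin(a)*-1,np.cos(a),0],[-np.cos(a),np.sin(a),0],[0,0,-1]])
    d=R.T@(np.array([x,y,z])-p)*100;cur=np.degrees(np.arctan2(R[1,1],R[0,1]))
    print("from",p.round(4),"yaw",round(cur%360,1),"shift",d.round(2),"spin",round(((cur-yaw+180)%360)-180,1))
E
python3 - <<'E'
from h import *
for u,v in((363,306),(494,298),(480,120),(351,129)):print("blower",px2w("top",u/1.5625,v/1.5625,.158).round(3))
for u,v in((494,197),(540,215),(494,215)):print("box",px2w("top",u/1.5625,v/1.5625,.042).round(3))
print("bigb",px2w("top",270/1.5625,214/1.5625,.105).round(3))
for u,v in((229,250),(228,270),(205,330),(322,213)):print("pink",px2w("top",u/1.5625,v/1.5625,.04).round(3))
go(.26,-.44,.23)
E
```

```text
blower [0.545 0.107 0.158]
blower [ 0.554 -0.143  0.158]
blower [ 0.909 -0.131  0.158]
blower [0.898 0.125 0.158]
box [ 0.785 -0.167  0.042]
box [ 0.743 -0.263  0.042]
box [ 0.745 -0.165  0.042]
bigb [0.744 0.297 0.105]
pink [0.685 0.399 0.04 ]
pink [0.642 0.4   0.04 ]
pink [0.517 0.447 0.04 ]
pink [0.76  0.201 0.04 ]
from [ 0.1843 -0.518   0.231 ] yaw 109.6 shift [-9.74  4.81  0.1 ] spin -79.8
```

Request:
move_arm(targets="0 0 0 -7; 0 0 0 -14; 0 0 0 -21; 0 0 0 -28; 0 0 0 -35; 0 0 0 -42; 0 0 0 -49; 0 0 0 -56; 0 0 0 -63; 0 0 0 -70")

```text
time: 1.13
tool_pos: [0.1843, -0.5181, 0.2312]
orientation: [[-0.001, -1.0, -0.0], [-1.0, 0.001, 0.0], [-0.0, 0.0, -1.0]]
contact_force: [0.1, -0.2, -1.5]
opening: 0.0852
finger_force: 0.0
```

Request:
move_arm(targets="0 0 0 -5; 0 0 0 -10; 0 0 0 -10", gripper=7)

```text
time: 1.38
tool_pos: [0.1843, -0.5181, 0.2312]
orientation: [[0.169, -0.986, -0.0], [-0.986, -0.169, 0.0], [-0.0, 0.0, -1.0]]
contact_force: [0.2, -0.9, 0.1]
opening: 0.0701
finger_force: 0.0
```

```bash
python3 - <<'E'
s=open("h.py").read()
s=s.replace("[[-np.sin(a)*-1,np.cos(a),0],[-np.cos(a),np.sin(a),0],[0,0,-1]]","[[-np.sin(a),np.cos(a),0],[np.cos(a),np.sin(a),0],[0,0,-1]]")
open("h.py","w").write(s)
from h import *
c=[("cur",(.1843,-.5181,.2312)),("blue",(.5986,-.3967,.12)),("t2R",(.4689,-.2708,.12)),("red",(.6083,-.2511,.12)),("t3R",(.4931,.1937,.12)),("yel",(.4418,-.0108,.12)),("t3M",(.482,.2608,.12)),("bot",(.6262,.2287,.12)),("t3L",(.4709,.3279,.12)),("cube",(.5901,.3787,.12)),("t2L",(.4663,-.2029,.12))]
for a,b in zip(c,c[1:]):print(b[0],end=" ");go(*b[1],189.7,frm=(*a[1],189.7))
E
```

```text
blue from [ 0.1843 -0.5181  0.2312] yaw 189.7 shift [ -4.99 -42.88  11.12] spin 0.0
t2R from [ 0.5986 -0.3967  0.12  ] yaw 189.7 shift [-14.6   10.66   0.  ] spin 0.0
red from [ 0.4689 -0.2708  0.12  ] yaw 189.7 shift [  0.41 -14.07   0.  ] spin 0.0
t3R from [ 0.6083 -0.2511  0.12  ] yaw 189.7 shift [-45.79   3.86   0.  ] spin 0.0
yel from [0.4931 0.1937 0.12  ] yaw 189.7 shift [19.29  8.5   0.  ] spin 0.0
t3M from [ 0.4418 -0.0108  0.12  ] yaw 189.7 shift [-26.09  -8.54   0.  ] spin 0.0
bot from [0.482  0.2608 0.12  ] yaw 189.7 shift [  5.59 -13.67   0.  ] spin 0.0
t3L from [0.6262 0.2287 0.12  ] yaw 189.7 shift [-12.39  13.64   0.  ] spin 0.0
cube from [0.4709 0.3279 0.12  ] yaw 189.7 shift [ -3.   -12.61   0.  ] spin 0.0
t2L from [0.5901 0.3787 0.12  ] yaw 189.7 shift [55.24 22.    0.  ] spin 0.0
```

Request:
move_arm(targets="-0.4 -3.6 0; -0.8 -7.2 0.5 0; -1.2 -10.8 1 0; -1.6 -14.4 1.5 0; -2 -18 2 0; -2.5 -21.6 3 0; -2.9 -25.2 4 0; -3.3 -28.8 5 0; -3.7 -32.4 6 0; -4.1 -36 7 0")

```text
$.targets[0]: bad value
```

Request:
move_arm(targets="-0.4 -3.6 0 0; -0.8 -7.2 0.5 0; -1.2 -10.8 1 0; -1.6 -14.4 1.5 0; -2 -18 2 0; -2.5 -21.6 3 0; -2.9 -25.2 4 0; -3.3 -28.8 5 0; -3.7 -32.4 6 0; -4.1 -36 7 0")

```text
time: 2.22
tool_pos: [0.5341, -0.417, 0.1607]
orientation: [[0.164, -0.987, -0.0], [-0.987, -0.164, -0.0], [0.0, 0.0, -1.0]]
contact_force: [-0.3, -1.6, 0.1]
opening: 0.07
finger_force: 0.0
```

Request:
move_arm(targets="-0.4 -3 1.5 0; -0.7 -5.5 3 0; -0.9 -6.9 4.1 0; -0.9 -6.9 4.1 0; -0.9 -6.9 4.1 0")

```text
time: 2.63
tool_pos: [0.5988, -0.3971, 0.1189]
orientation: [[0.166, -0.986, -0.002], [-0.986, -0.166, 0.001], [-0.001, 0.002, -1.0]]
contact_force: [0.6, -1.0, 1.0]
opening: 0.07
finger_force: 0.0
```

Request:
move_arm(targets="0 0 3 0; 0 0 6 0; 0 0 8.5 0; 0 0 10 0; 0 0 11 0; 0 0 11.3 0; 0 0 11.3 0")

```text
time: 3.22
tool_pos: [0.5987, -0.3982, 0.008]
orientation: [[0.165, -0.986, 0.0], [-0.986, -0.165, -0.001], [0.001, -0.0, -1.0]]
contact_force: [-0.4, -1.0, -0.4]
opening: 0.07
finger_force: 0.0
```

Request:
move_arm(targets="0 0 0 0; 0 0 0 0; 0 0 0 0; 0 0 0 0; 0 0 0 0; 0 0 0 0; 0 0 0 0; 0 0 0 0", gripper=1, grip_force=35)

```text
time: 3.88
tool_pos: [0.5997, -0.3977, 0.0086]
orientation: [[0.167, -0.986, 0.002], [-0.986, -0.167, -0.001], [0.001, -0.001, -1.0]]
contact_force: [-1.0, 1.4, 6.0]
opening: 0.0236
finger_force: 34.6
```

Request:
move_arm(targets="0 0 -0.5 0; 0 0 -2 0; 0 0 -5 0; 0 0 -8 0; 0 0 -10 0; 0 0 -11 0; 0 0 -11 0")

```text
time: 4.47
tool_pos: [0.6001, -0.3979, 0.1198]
orientation: [[0.167, -0.986, 0.004], [-0.986, -0.167, -0.002], [0.002, -0.004, -1.0]]
contact_force: [0.3, 0.5, -2.7]
opening: 0.0238
finger_force: 34.5
```

Request:
move_arm(targets="-3 2.2 0 0; -6 4.4 0 0; -9 6.6 0 0; -11.5 8.5 0 0; -13.5 10 0 0; -14.7 10.8 0 0; -14.7 10.8 0 0")

```text
time: 5.05
tool_pos: [0.4648, -0.268, 0.1155]
orientation: [[0.167, -0.986, -0.004], [-0.986, -0.167, 0.003], [-0.003, 0.003, -1.0]]
contact_force: [0.2, 0.6, -1.6]
opening: 0.0235
finger_force: 34.7
```

Request:
move_arm(targets="0 0 3 0; 0 0 6 0; 0 0 8.5 0; 0 0 9.8 0; 0 0 10.4 0; 0 0 10.6 0; 0 0 10.6 0; 0 0 10.6 0")

```text
time: 5.72
tool_pos: [0.4663, -0.2703, 0.0115]
orientation: [[0.167, -0.986, -0.004], [-0.986, -0.167, 0.001], [-0.001, 0.004, -1.0]]
contact_force: [-5.9, 3.5, 12.5]
opening: 0.0236
finger_force: 36.1
```

Request:
move_arm(targets="0 0 0 0; 0 0 -0.1 0; 0 0 -0.1 0; 0 0 -0.1 0; 0 0 -0.1 0", gripper=5)

```text
time: 6.13
tool_pos: [0.4681, -0.2705, 0.012]
orientation: [[0.166, -0.986, -0.0], [-0.986, -0.166, 0.0], [-0.0, 0.0, -1.0]]
contact_force: [-0.5, 0.1, 0.5]
opening: 0.0499
finger_force: 0.0
```

Request:
move_arm(targets="0 0 -1 0; 0 0 -3 0; 0 0 -6 0; 0 0 -9 0; 0 0 -10.8 0; 0.1 -3.5 -10.8 0; 0.2 -7 -10.8 0; 0.3 -10 -10.8 0; 0.4 -12.5 -10.8 0; 0.4 -14.3 -10.8 0")

```text
time: 6.97
tool_pos: [0.6117, -0.2502, 0.1206]
orientation: [[0.167, -0.986, 0.0], [-0.986, -0.167, -0.0], [0.0, -0.0, -1.0]]
contact_force: [-0.0, 0.1, -1.3]
opening: 0.05
finger_force: 0.0
```

Request:
move_arm(targets="0 0 0 0; 0 0 0 0; 0 0 0 0", gripper=7)

```text
time: 7.22
tool_pos: [0.6093, -0.2507, 0.1206]
orientation: [[0.166, -0.986, -0.0], [-0.986, -0.166, -0.0], [-0.0, 0.0, -1.0]]
contact_force: [0.7, -0.3, -0.6]
opening: 0.07
finger_force: 0.0
```

```bash
python3 - <<'E'
from h import *
go(.6083,-.2511,.12,189.6)
im=get_image("top")[:,:,::-1]
cv2.imwrite("pics/c1.png",cv2.resize(im[165:245,265:405],(800,457),interpolation=cv2.INTER_CUBIC))
E
```

```text
from [ 0.6093 -0.2507  0.1206] yaw 189.6 shift [0.02 0.11 0.06] spin -0.0
```

View pics/c1.png

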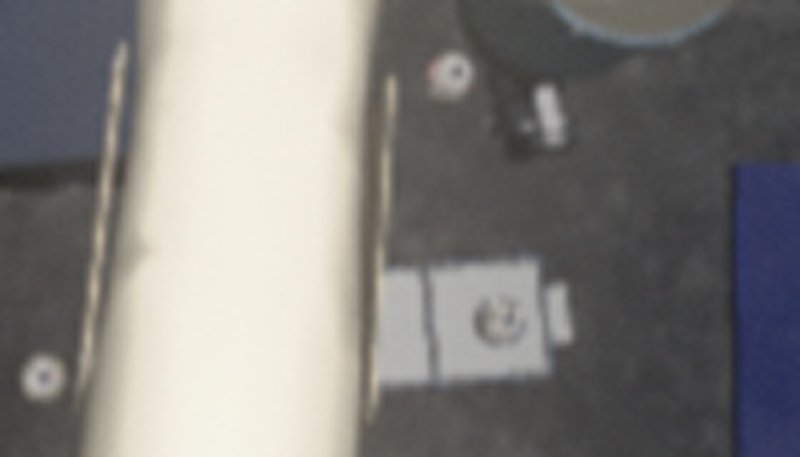

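The blue objective stands in the right bay at crop (500,320). Red is still at (452,73), and the gripper above it appears shifted by parallax.

Request:
move_arm(targets="0 0.1 3 0; 0 0.1 6 0; 0 0.1 8.5 0; 0 0.1 10 0; 0 0.1 11 0; 0 0.1 11.3 0; 0 0.1 11.3 0")

```text
time: 7.85
tool_pos: [0.6084, -0.251, 0.0075]
orientation: [[0.166, -0.986, -0.0], [-0.986, -0.166, -0.0], [0.0, 0.0, -1.0]]
contact_force: [0.3, 0.0, 0.5]
opening: 0.0701
finger_force: 0.0
```

Request:
move_arm(targets="0 0 0 0; 0 0 0 0; 0 0 0 0; 0 0 0 0; 0 0 0 0; 0 0 0 0; 0 0 0 0; 0 0 0 0", gripper=1)

```text
time: 8.52
tool_pos: [0.6094, -0.251, 0.0085]
orientation: [[0.167, -0.986, 0.002], [-0.986, -0.167, -0.001], [0.001, -0.001, -1.0]]
contact_force: [-1.8, 1.2, 5.2]
opening: 0.0242
finger_force: 34.6
```

Request:
move_arm(targets="0 0 -0.5 0; 0 0 -2 0; 0 0 -5 0; 0 0 -8 0; 0 0 -11 0; 0 0 -14 0; 0 0 -14 0")

```text
time: 9.1
tool_pos: [0.6116, -0.2522, 0.1548]
orientation: [[0.167, -0.986, 0.011], [-0.986, -0.167, -0.004], [0.006, -0.01, -1.0]]
contact_force: [0.0, -0.3, 0.2]
opening: 0.0238
finger_force: 34.6
```

Request:
move_arm(targets="-0.7 4 0 0; -1.4 8 0 0; -2.1 12 0 0; -3 15.8 0 0; -5.5 18.5 0 0; -9.5 18.3 0 0; -13.5 17.7 0 0; -17.5 17 0 0; -21.5 16.3 0 0; -25.5 15.6 0 0")

```text
time: 9.93
tool_pos: [0.4116, -0.0237, 0.1473]
orientation: [[0.166, -0.986, 0.0], [-0.986, -0.166, 0.0], [-0.0, -0.0, -1.0]]
contact_force: [0.9, 0.1, -1.1]
opening: 0.0237
finger_force: 34.8
```

Request:
move_arm(targets="-4 -0.7 0 0; -8 -1.4 0 0; -12 -2.2 0 0; -15.5 -4 0 0; -18 -6.7 0 0; -19.5 -9.5 0 0; -20.3 -11.7 0 0; -20.3 -11.7 0 0; -20.3 -11.7 0 0")

```text
time: 10.68
tool_pos: [0.4941, 0.1947, 0.1461]
orientation: [[0.167, -0.986, -0.002], [-0.986, -0.167, -0.001], [0.001, 0.002, -1.0]]
contact_force: [0.5, -1.0, -1.1]
opening: 0.0232
finger_force: 34.9
```

```bash
python3 -c "
from h import *
go(.4931,.1937,.0115,189.6)"
```

```text
from [0.4941 0.1947 0.1461] yaw 189.6 shift [ 0.07  0.09 13.46] spin -0.0
```

Request:
move_arm(targets="0 0 3 0; 0 0 6 0; 0 0 9 0; 0 0 11.5 0; 0 0 12.8 0; 0 0 13.3 0; 0 0 13.4 0; 0 0 13.4 0")

```text
time: 11.35
tool_pos: [0.4943, 0.1942, 0.0141]
orientation: [[0.167, -0.986, 0.001], [-0.986, -0.167, 0.0], [-0.0, -0.001, -1.0]]
contact_force: [-0.5, 0.3, -0.5]
opening: 0.0239
finger_force: 35.0
```

Request:
move_arm(targets="0 0 0 0; 0 0 -0.1 0; 0 0 -0.1 0; 0 0 -0.1 0; 0 0 -0.1 0", gripper=5)

```text
time: 11.77
tool_pos: [0.4943, 0.1945, 0.0148]
orientation: [[0.167, -0.986, 0.001], [-0.986, -0.167, 0.001], [-0.0, -0.001, -1.0]]
contact_force: [0.8, -0.2, 0.3]
opening: 0.0496
finger_force: 0.0
```

Request:
move_arm(targets="0 0 -1 0; 0 0 -3 0; 0 0 -6 0; 0 0 -9 0; 0 0 -10.8 0; 3.5 1.5 -10.8 0; 7 3 -10.8 0; 10.5 4.5 -10.8 0; 14 6.2 -10.8 0; 17 7.6 -10.8 0")

```text
time: 12.6
tool_pos: [0.4464, 0.0122, 0.1232]
orientation: [[0.167, -0.986, 0.001], [-0.986, -0.167, 0.0], [0.0, -0.001, -1.0]]
contact_force: [-0.8, -0.2, 0.6]
opening: 0.05
finger_force: 0.0
```

Request:
move_arm(targets="2 0.8 0 0; 2.2 0.9 0 0; 2.2 0.9 0 0; 2.2 0.9 0 0", gripper=7)

```text
time: 12.93
tool_pos: [0.4426, -0.0089, 0.1229]
orientation: [[0.166, -0.986, 0.001], [-0.986, -0.166, 0.0], [-0.0, -0.001, -1.0]]
contact_force: [0.5, -0.3, 0.5]
opening: 0.0698
finger_force: 0.0
```

```bash
python3 -c "
from h import *
go(.4418,-.0108,.0075,189.6)"
```

```text
from [ 0.4426 -0.0089  0.1229] yaw 189.6 shift [ 0.17  0.13 11.54] spin -0.0
```

Request:
move_arm(targets="0.1 0.1 3 0; 0.2 0.1 6 0; 0.2 0.1 8.5 0; 0.2 0.1 10 0; 0.2 0.1 11.2 0; 0.2 0.1 11.5 0; 0.2 0.1 11.5 0")

```text
time: 13.52
tool_pos: [0.4414, -0.0106, 0.0067]
orientation: [[0.168, -0.986, -0.002], [-0.986, -0.168, -0.001], [0.0, 0.002, -1.0]]
contact_force: [-1.5, 0.7, 0.5]
opening: 0.0697
finger_force: 0.0
```

Request:
move_arm(targets="0 0 0 0; 0 0 0 0; 0 0 0 0; 0 0 0 0; 0 0 0 0; 0 0 0 0; 0 0 0 0; 0 0 0 0", gripper=1)

```text
time: 14.18
tool_pos: [0.4422, -0.0111, 0.0081]
orientation: [[0.167, -0.986, 0.002], [-0.986, -0.167, 0.0], [-0.0, -0.002, -1.0]]
contact_force: [-0.6, 1.0, 6.8]
opening: 0.0234
finger_force: 34.4
```

Request:
move_arm(targets="0 0 -0.5 0; 0 0 -2 0; 0 0 -5 0; 0 0 -8 0; 0 0 -11 0; 0 0 -13 0; 0 0 -13 0")

```text
time: 14.77
tool_pos: [0.4442, -0.011, 0.142]
orientation: [[0.167, -0.986, 0.008], [-0.986, -0.167, 0.001], [0.0, -0.009, -1.0]]
contact_force: [0.9, -0.4, -1.3]
opening: 0.0234
finger_force: 34.7
```

Request:
move_arm(targets="-3.5 -1.2 0 0; -7 -2.4 0 0; -10.5 -3.6 0 0; -14 -4.7 0 0; -17.5 -5.8 0 0; -21 -6.9 0 0; -23.5 -7.7 0 0; -25.5 -8.3 0 0; -26.1 -8.5 0 0; -26.1 -8.5 0 0")

```text
time: 15.6
tool_pos: [0.4815, 0.2612, 0.1362]
orientation: [[0.168, -0.986, -0.002], [-0.986, -0.168, -0.001], [0.001, 0.002, -1.0]]
contact_force: [0.3, 0.3, -0.9]
opening: 0.0232
finger_force: 34.6
```

```bash
python3 - <<'E'
from h import *
im=get_image("scene")[:,:,::-1]
cv2.imwrite("pics/c2.png",cv2.resize(im[200:350,180:380],(800,600),interpolation=cv2.INTER_CUBIC))
go(.482,.2608,.0115,189.6);print(get_state()["opening"])
E
```

```text
from [0.4814 0.2601 0.1364] yaw 189.6 shift [-0.07 -0.1  12.49] spin 0.0
0.023191159679120242
```

View pics/c2.png

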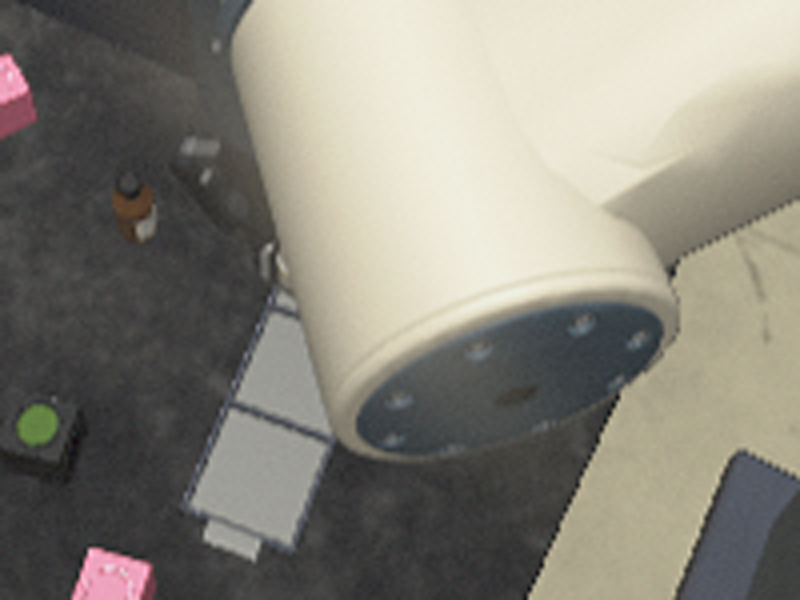

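The arm hides the right bay; the bottle at (133,205) and the cube at (40,430) haven't moved. I'll place yellow and go on to the bottle.

Request:
move_arm(targets="0 0 3 0; -0.1 -0.1 6 0; -0.1 -0.1 9 0; -0.1 -0.1 11 0; -0.1 -0.1 12 0; -0.1 -0.1 12.3 0; -0.1 -0.1 12.5 0; -0.1 -0.1 12.5 0; -0.1 -0.1 12.5 0")

```text
time: 16.4
tool_pos: [0.4836, 0.2619, 0.0138]
orientation: [[0.166, -0.986, 0.002], [-0.986, -0.166, 0.002], [-0.001, -0.002, -1.0]]
contact_force: [0.3, -0.2, -0.8]
opening: 0.0231
finger_force: 34.6
```

Request:
move_arm(targets="0 0 0 0; 0 0 -0.1 0; 0 0 -0.1 0; 0 0 -0.1 0; 0 0 -0.1 0", gripper=5)

```text
time: 16.82
tool_pos: [0.4829, 0.2615, 0.0136]
orientation: [[0.167, -0.986, 0.0], [-0.986, -0.167, 0.0], [-0.0, -0.0, -1.0]]
contact_force: [0.5, -0.4, -0.3]
opening: 0.0495
finger_force: 0.0
```

Request:
move_arm(targets="0 0 -1 0; 0 0 -3 0; 0 0 -6 0; 0 0 -9 0; 0 0 -12 0; 1.5 -3.4 -12 0; 3 -6.8 -12 0; 4.2 -10 -12 0; 5.1 -12.5 -12 0; 5.6 -13.7 -12 0")

```text
time: 17.65
tool_pos: [0.6297, 0.2277, 0.1333]
orientation: [[0.165, -0.986, 0.0], [-0.986, -0.165, -0.001], [0.001, -0.0, -1.0]]
contact_force: [-1.3, 0.6, -0.3]
opening: 0.0498
finger_force: 0.0
```

Request:
move_arm(targets="0 0 0 0; 0 0 0 0; 0 0 0 0", gripper=7)

```text
time: 17.9
tool_pos: [0.6267, 0.2291, 0.1337]
orientation: [[0.167, -0.986, -0.0], [-0.986, -0.167, 0.0], [-0.0, 0.0, -1.0]]
contact_force: [0.1, 0.2, 1.0]
opening: 0.0698
finger_force: 0.0
```

```bash
python3 - <<'E'
from h import *
im=get_image("top")[:,:,::-1]
cv2.imwrite("pics/c3.png",cv2.resize(im[165:240,135:235],(800,600),interpolation=cv2.INTER_CUBIC))
go(.6262,.2287,.009,189.6)
E
```

```text
from [0.6265 0.2292 0.1339] yaw 189.6 shift [ 0.05  0.04 12.49] spin 0.0
```

View pics/c3.png

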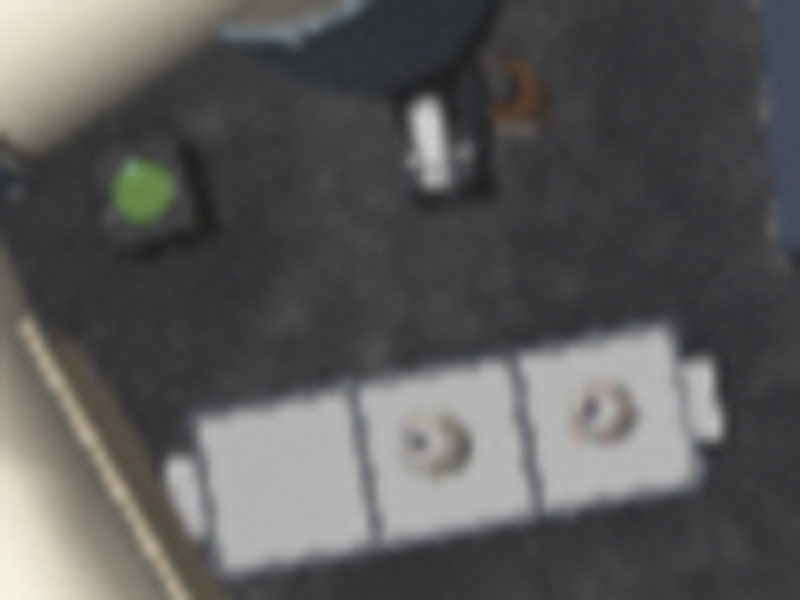

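Yellow (435,445) and red (603,412) stand in their bays. Next is the bottle.

Request:
move_arm(targets="0 0 3 0; 0 0 6 0; 0 0 9 0; 0 0 11 0; 0 0 12 0; 0 0 12.4 0; 0 0 12.4 0")

```text
time: 18.53
tool_pos: [0.6269, 0.2292, 0.0096]
orientation: [[0.167, -0.986, 0.0], [-0.986, -0.167, -0.0], [0.0, 0.0, -1.0]]
contact_force: [-0.2, -0.1, 0.3]
opening: 0.0702
finger_force: 0.0
```

Request:
move_arm(targets="0 0 0 0; 0 0 0 0; 0 0 0 0; 0 0 0 0; 0 0 0 0; 0 0 0 0; 0 0 0 0; 0 0 0 0", gripper=1)

```text
time: 19.2
tool_pos: [0.6278, 0.2293, 0.0108]
orientation: [[0.167, -0.986, 0.002], [-0.986, -0.167, 0.001], [-0.0, -0.002, -1.0]]
contact_force: [-2.1, 0.8, 6.3]
opening: 0.0262
finger_force: 34.5
```

Request:
move_arm(targets="0 0 -0.5 0; 0 0 -2 0; 0 0 -5 0; 0 0 -8 0; 0 0 -11 0; 0 0 -13 0; 0 0 -13 0")

```text
time: 19.78
tool_pos: [0.6297, 0.2297, 0.1453]
orientation: [[0.167, -0.986, 0.009], [-0.986, -0.167, 0.004], [-0.002, -0.009, -1.0]]
contact_force: [1.0, -0.7, -0.4]
opening: 0.0258
finger_force: 34.6
```

Request:
move_arm(targets="-2.5 2.7 0 0; -5 5.4 0 0; -7.5 8.2 0 0; -9.6 10.7 0 0; -11.5 12.6 0 0; -12.4 13.7 0 0; -12.4 13.7 0 0; -12.4 13.7 0 0")

```text
time: 20.45
tool_pos: [0.4706, 0.3286, 0.1389]
orientation: [[0.168, -0.986, -0.001], [-0.986, -0.168, -0.001], [0.0, 0.001, -1.0]]
contact_force: [0.5, -0.5, -1.8]
opening: 0.0257
finger_force: 34.8
```

```bash
python3 - <<'E'
from h import *
go(.4709,.3279,.013,189.6)
E
```

```text
from [0.4706 0.3286 0.1389] yaw 189.7 shift [ 0.07 -0.02 12.59] spin 0.1
```

Request:
move_arm(targets="0 0 3 0; 0 0 6 0; 0 0 9 0; 0 0 11 0; 0 0 12 0; 0 0 12.4 0; 0 0 12.6 0; 0 0 12.6 0; 0 0 12.6 0")

```text
time: 21.2
tool_pos: [0.4725, 0.3289, 0.0144]
orientation: [[0.166, -0.986, 0.002], [-0.986, -0.166, 0.002], [-0.001, -0.002, -1.0]]
contact_force: [0.6, 0.8, -1.5]
opening: 0.0257
finger_force: 34.8
```

Request:
move_arm(targets="0 0 0 0; 0 0 -0.1 0; 0 0 -0.1 0; 0 0 -0.1 0; 0 0 -0.1 0", gripper=5)

```text
time: 21.62
tool_pos: [0.4716, 0.3286, 0.0145]
orientation: [[0.167, -0.986, 0.0], [-0.986, -0.167, 0.0], [-0.0, -0.0, -1.0]]
contact_force: [0.4, -0.0, 0.2]
opening: 0.0499
finger_force: 0.0
```

Request:
move_arm(targets="0 0 -1 0; 0 0 -3 0; 0 0 -6 0; 0 0 -9 0; 0 0 -12 7; -0.8 -3.3 -12 14; -1.6 -6.6 -12 21; -2.3 -9.5 -12 28; -2.8 -11.7 -12 35; -3 -12.6 -12 42")

```text
time: 22.45
tool_pos: [0.5928, 0.3794, 0.1339]
orientation: [[-0.542, -0.841, 0.0], [-0.841, 0.542, -0.0], [0.0, -0.0, -1.0]]
contact_force: [-1.4, -0.6, -1.5]
opening: 0.0502
finger_force: 0.0
```

Request:
move_arm(targets="0 0 0 7; 0 0 0 14; 0 0 0 21; 0 0 0 28; 0 0 0 35; 0 0 0 42; 0 0 0 48; 0 0 0 48; 0 0 0 48", gripper=7.5)

```text
time: 23.2
tool_pos: [0.5907, 0.379, 0.1349]
orientation: [[-0.986, -0.17, 0.0], [-0.17, 0.986, 0.0], [-0.0, 0.0, -1.0]]
contact_force: [0.7, 0.3, 0.8]
opening: 0.075
finger_force: 0.0
```

```bash
python3 - <<'E'
from h import *
im=get_image("scene")[:,:,::-1]
cv2.imwrite("pics/c4.png",cv2.resize(im[200:350,180:380],(800,600),interpolation=cv2.INTER_CUBIC))
go(.5901,.3787,.006,100)
E
```

```text
from [0.5907 0.379  0.1348] yaw 99.8 shift [ 0.07 -0.02 12.88] spin -0.2
```

View pics/c4.png

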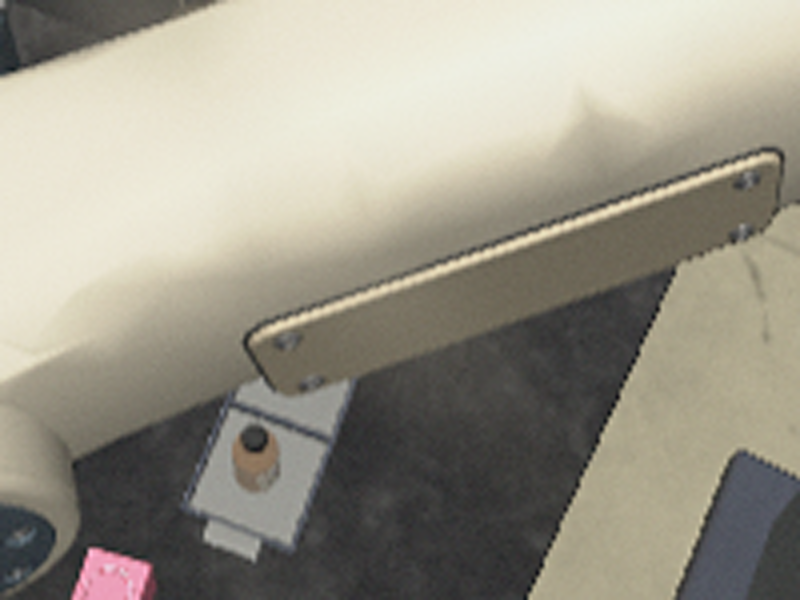

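The bottle is upright in the left bay at (256,460). Last is the cube.

Request:
move_arm(targets="0 0 3 0; 0 0 6 0; 0 0 9 0; 0 0 11 0; 0 0 12.2 0; 0 0 12.8 0; 0 0 12.8 0")

```text
time: 23.83
tool_pos: [0.5904, 0.3787, 0.0055]
orientation: [[-0.986, -0.168, -0.001], [-0.168, 0.986, -0.001], [0.001, -0.001, -1.0]]
contact_force: [0.2, -0.5, 0.3]
opening: 0.075
finger_force: 0.0
```

Request:
move_arm(targets="0 0 0 0; 0 0 0 0; 0 0 0 0; 0 0 0 0; 0 0 0 0; 0 0 0 0; 0 0 0 0; 0 0 0 0", gripper=2)

```text
time: 24.5
tool_pos: [0.5917, 0.3797, 0.0083]
orientation: [[-0.986, -0.167, 0.003], [-0.167, 0.986, 0.002], [-0.003, 0.001, -1.0]]
contact_force: [-0.6, 0.6, 5.4]
opening: 0.0372
finger_force: 34.0
```

Request:
move_arm(targets="0 0 -0.5 0; 0 0 -2 0; 0 0 -5 0; 0 0 -8 0; 0 0 -11 0; 0 0 -14 0; 0 0 -14 0")

```text
time: 25.08
tool_pos: [0.5935, 0.3804, 0.1545]
orientation: [[-0.986, -0.167, 0.01], [-0.167, 0.986, 0.007], [-0.011, 0.005, -1.0]]
contact_force: [-0.1, 0.7, 2.3]
opening: 0.0363
finger_force: 33.6
```

Request:
move_arm(targets="3.6 -2 0 0; 7.2 -4 0 0; 10.8 -6 0 0; 14.4 -8 0 0; 17.2 -10.5 0 0; 18.5 -14 0 0; 19.1 -17.7 0 0; 19.7 -21.4 0 0; 20.3 -25.1 0 0; 20.9 -28.8 0 0")

```text
time: 25.92
tool_pos: [0.4318, 0.0586, 0.1465]
orientation: [[-0.986, -0.167, 0.0], [-0.167, 0.986, 0.0], [-0.0, 0.0, -1.0]]
contact_force: [1.1, -0.4, -0.8]
opening: 0.0366
finger_force: 33.6
```

Request:
move_arm(targets="0.7 -3.7 0 0; 1.3 -7.4 0 0; 2 -11.1 0 0; 2.7 -14.8 0 0; 3 -18.4 0 0; 2.4 -21.8 0 2; 1.8 -24.6 0 5; 1.2 -26.4 0 8; 1.2 -26.4 0 8; 1.2 -26.4 0 8")

```text
time: 26.75
tool_pos: [0.4643, -0.2027, 0.1457]
orientation: [[-1.0, -0.026, -0.001], [-0.026, 1.0, 0.001], [0.001, 0.001, -1.0]]
contact_force: [-0.4, -0.1, -0.1]
opening: 0.0367
finger_force: 33.7
```

```bash
python3 - <<'E'
from h import *
go(.4663,-.2029,.0115,92);print(get_state()["opening"])
E
```

```text
from [ 0.4643 -0.2027  0.1457] yaw 91.5 shift [-0.21 -0.03 13.42] spin -0.5
0.036735132733161056
```

Request:
move_arm(targets="-0.1 0 3 0; -0.2 0 6 0; -0.2 0 9 0; -0.2 0 11.5 0; -0.2 0 12.8 0; -0.2 0 13.2 0; -0.2 0 13.4 0; -0.2 0 13.4 0; -0.2 0 13.4 0")

```text
time: 27.5
tool_pos: [0.4676, -0.2019, 0.0136]
orientation: [[-1.0, -0.029, 0.002], [-0.029, 1.0, -0.0], [-0.002, -0.001, -1.0]]
contact_force: [0.3, -0.0, -0.1]
opening: 0.0368
finger_force: 33.7
```

Request:
move_arm(targets="0 0 0 0; 0 0 -0.1 0; 0 0 -0.1 0; 0 0 -0.1 0; 0 0 -0.1 0", gripper=5)

```text
time: 27.92
tool_pos: [0.4668, -0.2021, 0.0136]
orientation: [[-1.0, -0.028, 0.001], [-0.028, 1.0, -0.0], [-0.001, -0.0, -1.0]]
contact_force: [-0.5, 0.2, -0.2]
opening: 0.05
finger_force: 0.0
```

Request:
move_arm(targets="0 0 -1 0; 0 0 -3 0; 0 0 -6 0; 0 0 -9 0; 0 0 -12 0; 0 0 -15 0; 3 0 -18 0; 6 0 -20 0; 9 0 -20 0; 9 0 -20 0")

```text
time: 28.75
tool_pos: [0.3734, -0.2046, 0.216]
orientation: [[-1.0, -0.027, 0.004], [-0.027, 1.0, -0.0], [-0.004, -0.0, -1.0]]
contact_force: [-0.1, 1.0, -0.9]
opening: 0.0505
finger_force: 0.0
```

Request:
move_arm(targets="0 3.5 0 0; 0 7 0 0; 0 10.5 0 0; 0 14 0 0; 0 17.5 0 0; 0 20 0 0; 0 20 0 0; 0 20 0 0")

```text
time: 29.42
tool_pos: [0.3711, -0.0036, 0.2138]
orientation: [[-1.0, -0.031, 0.001], [-0.031, 1.0, 0.0], [-0.001, 0.0, -1.0]]
contact_force: [0.1, 0.3, 0.1]
opening: 0.0497
finger_force: 0.0
```

```bash
python3 - <<'E'
from h import *
im=get_image("top")[:,:,::-1]
cv2.imwrite("pics/f.png",cv2.resize(im[110:260,120:440],(800,375),interpolation=cv2.INTER_CUBIC))
cv2.imwrite("pics/f2.png",cv2.resize(get_image("scene")[:,:,::-1],(800,600),interpolation=cv2.INTER_CUBIC))
E
```

```text
(no output)
```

View pics/f.png

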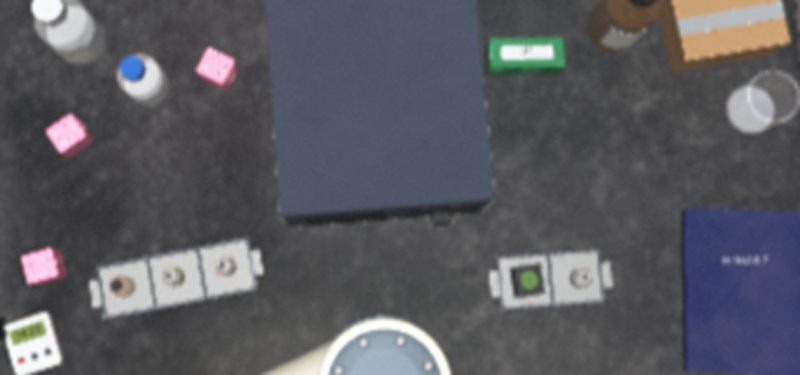

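View pics/f2.png

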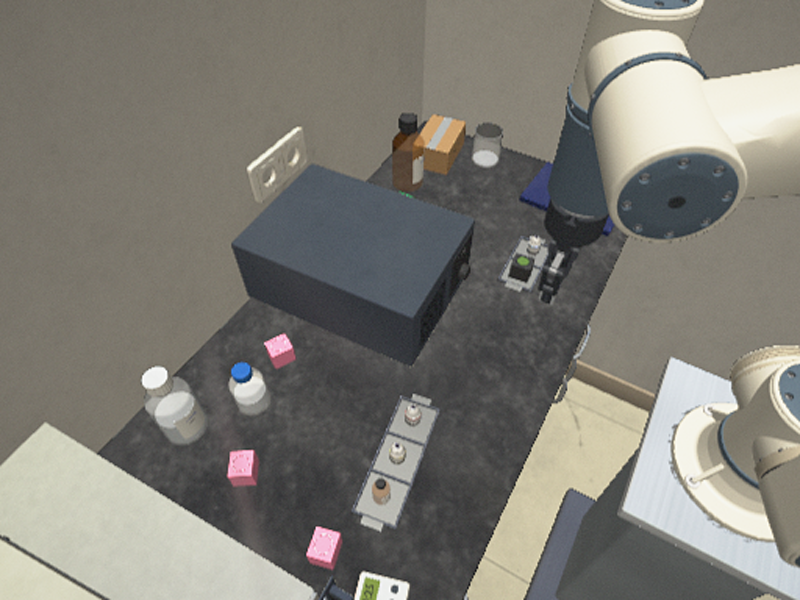

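All five pieces stand upright in their bays. In the top crop the three-bay tray has the bottle (122,287), yellow (173,275) and red (226,266). The two-bay tray has the cube (529,280) and blue (581,277). The clear bottle and green box haven't moved and the robot is clear.

```bash
python3 -c "
from h import *
print(order.job_done())"
```

```text
the job is handed in; nothing more can be done
None
```

The job is handed in at about 30 s of the 115 s: the two-bay tray holds the black filter cube and the blue-ring objective, the three-bay tray holds the brown oil bottle and the red- and yellow-ring objectives, all upright, and the clear bottle and green slide box were not moved.

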